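# Clear the coaster press, take its sprung head over balance and hold it just below

### The arm

A 6-joint arm with a two-finger parallel gripper is mounted at the origin on the work surface. World frame = base frame: x ahead of the robot, y to its left, z up, the work surface at z = 0. Lengths are in m, angles in rad, forces in N, time in s.
With the tool pointing down it reaches from about 0.35 to 0.85 m from the base axis. Payload 8.1 kg.
Tool frame: the origin (TCP) lies between the finger pads; the fingertips stand tips_ahead ahead of it and the grasp point (between the pads) lies 8 mm behind it (tips_ahead is the distance from the TCP to the fingertips, in m); z points along the fingers, x is the direction in which the jaws open and shut, and the axes are right-handed (so a half turn about z gives the same grasp; the last joint's range is limited). The gripper opens to 93 mm and grips with 3 to 60 N. Pads are 15 mm wide; open, the fingers measure 128 mm over their backs; the gripper's body (75 mm by 188 mm) begins 65 mm behind the grasp point.
Start: joints at [-1.384, 0.13, 1.488, -0, 1.523, -0.085], TCP at [0.161, -0.578, 0.23] pointing down, gripper open.
Joint ranges: [-2.96, 2.96], [-0.89, 2.26], [0.02, 2.5], [-1.34, 4.48], [0, 2.73], [-2.66, 2.66]. Speed limits (rad/s): [2.39, 2.39, 2.79, 3.14, 3.14, 3.14].

### API

Orientations are given as a rotation vector (axis times angle).
In Python, from plant import * gives the robot as it stands.
- The arm moves only by the tool play_rows, never from a script. Its argument "increments" is a list that holds one entry, the list of rows, each a list of 4 numbers: the shift along the tool's x, y, z in cm, then the turn about the tool's z in rad. A call has 1 to 5 rows; each row is the pose to reach, as a shift and turn from the pose measured when the call began, along the tool's axes at that moment; what a row does not reach only later rows make up. A row lasts 1/10 s, in which the tool goes at most 50 mm and 8.59 degrees, less where a joint would pass 70% of its speed; a pose out of reach is approached as far as the arm can. A call with a gripper value outside its range is refused whole. "jaw" is the finger opening in cm, from 0 to 9.3, set as the call begins (left out, the last holds). The fingers move at their own pace and stop on an object; "squeeze" is the grip in N (left out, the last holds). Time passes only in rows, so rows that repeat a pose let the fingers close. It gives the time, the measured TCP pose, the force and the opening at its end, in the units of the state.
- read_state(): the state, without advancing time (a new reading comes with each control period).
- read_camera(name): name is "side" or "top"; returns (picture, depth): 420x560x3 uint8, blue, green, red; 420x560 float32, m along the optical axis (not along the pixel's ray), 0 where there is no reading.
- camera_params(name): a dict with "K" (3x3 intrinsics, pixels), "k1" (the pictures are not rectified: a ray, as slopes to the right and down, at radius r is drawn at 1 + k1 r^2 times it, then the intrinsics apply), "eye" and "orientation" of the camera in the world. Camera axes: x right, y up, looking along -z (the intrinsics and any distortion apply to the point x, -y, -z); pixel columns grow to the right and rows downward; lengths in m; the calibration is good to about 2 mm. A picture is of the moment at which its call begins. camera_params takes no time and is no camera call.
- close_job(): hands the job in, once; it reports no verdict.
The state is a dict: "t": time; "q": joint angles; "dq": joint speeds; "joint_torque": joint torques, N m; "tool_pos": TCP position; "orientation": TCP orientation; "force": force on the tool from outside, world axes, zero at the start; "wrist_torque": the same for the moment, N m; "opening": finger opening in m.
Only numpy, scipy, OpenCV 4.12 (cv2) and the standard library are available. Lean on these libraries where they do the work, as an engineer would, in place of code of your own. Each camera call takes 0.05 s, during which the arm holds its last target.

### The job

A mug has broken over the coaster press: with the blue scraper block sweep the three shards off the closed head's flat top into the red scrap tray (they are sharp, so keep the gripper off them), then stand the scraper upright on the bench again. Then grip the black roller handle and raise the head past its balance point, where the springs begin to lift it, and ease it back and hold it just below balance, so that it would sink shut if let go; I am about to adjust the springs, so finish with the roller still in your grip. Keep the head in hand throughout, never flung open or dropped, and leave the rest of the bench as it is.

Things in the scene. Friction and masses are not known exactly. Their poses are not given: they have to be found in the camera images.
- press: Small flat clamshell press (cold) for coasters and tiles, fixed to the bench, about 360 x 216 x 120 mm high when shut. Origin: on the bench under the middle of its base. Its x runs from the front (handle, towards the robot) to the hinge at the back, y along the hinge, z up. Turned up to 0.15 rad.
- hinge (a point): Middle of the hinge pin at the back of the press: 130 mm behind the press's origin along its x and 85 mm above the bench. Axes as the press. Fixed.
- head (a joint): Angle of the sprung 2.6 kg upper head about the hinge pin, rad: 0 = shut and level (the start), grows as the front rises, stop at 1.5. Balance point at 0.90 (52 degrees): below it the head sinks shut by itself, above it the springs swing it open. Lift at the roller: about 4 N when shut, 0.8 N at 0.81, none at 0.90; hardly any friction. Just below balance means 0.74 to 0.87.
- head_top (a point): Centre of the head's flat dark top, where the shards lie at the start; moves with the head. When shut: 118 mm above the bench, 2.5 mm in front of the press's origin, axes as the press. The top measures 185 mm (press x) by 200 mm (press y), no rim. Handle arms outside its sides lie 3 mm lower and reach to 108 mm from the middle.
- roller: Black rubber roller handle, 30 mm diameter, 190 mm long along its own y (parallel to the hinge), spinning freely on its pin, so the gripper can keep its direction; origin at its middle. When shut it is 285 mm in front of the hinge pin and 18 mm above it; it swings with the head about the pin. 44 mm free between roller and head; white arms at its two ends.
- scraper: Blue scraper block standing on the bench, 120 mm long along its own x, 72 mm high, 0.16 kg. Foot 28 mm thick up to 32 mm height (the lowest 10 mm is a black rubber lip 24 mm thick); above that a grip rib 100 mm long, 20 mm thick (along its y). Origin: centre of its underside. Starts turned up to 0.5 rad from world x. It may be stood on any free spot of the bench.
- tray: Red open scrap tray, 170 (own x, along the press's side) x 104 x 55 mm high, walls 3 mm, 0.5 kg, loose, close against the left or right side of the press, its near wall tucked under the head's edge: its middle is 145 mm to that side of the press's middle. Origin: centre of its underside; axes as the press.
- shard0: White and blue glazed mug shard, about 24 x 16 x 8 mm, 12 g, loose on the head's top within 40 mm of its middle along press x and 45 mm along press y. Origin: centre of its underside.
- shard1: Another shard, about 21 x 18 x 8 mm, like shard0.
- shard2: A third shard, about 24 x 15 x 8 mm, like shard0.
- table: The white bench; its top is the work surface at height 0.
- carton: Open cardboard carton of coaster blanks, 170 x 104 x 50 mm, on the other side of the press. Leave alone.
- mug_a: White mug, 82 mm wide, 95 mm high, left of the press. Leave alone.
- mug_b: Blue mug, 82 mm wide, 95 mm high, to the right of the press. Leave alone.
- tape: Roll of orange tape, 90 mm across, 24 mm high, to the right. Leave alone.
- spray: Bottle with red cap, 60 mm wide, 170 mm high, to the left. Leave alone.
- tiles: Stack of white tiles, 98 x 98 x 31 mm, near right. Leave alone.
- driver: Screwdriver with red handle, near left. Leave alone.
Mind the look-alikes: they are no part of the job. There is more than one size of the tray; the one meant has the size given above.

How it is judged:
On the way, in this order (a step that is already met when the one before it is completed fails the run):
1. all three shards lie in the red tray, with the scraper still in the gripper and the head shut (x of shard0 in the frame of tray between -0.085 and 0.085 m and y of shard0 in the frame of tray between -0.052 and 0.052 m and z of shard0 in the frame of tray between -0.01 and 0.045 m and x of shard1 in the frame of tray between -0.085 and 0.085 m and y of shard1 in the frame of tray between -0.052 and 0.052 m and z of shard1 in the frame of tray between -0.01 and 0.045 m and x of shard2 in the frame of tray between -0.085 and 0.085 m and y of shard2 in the frame of tray between -0.052 and 0.052 m and z of shard2 in the frame of tray between -0.01 and 0.045 m and contact force between the fingers and scraper above 0.5 N and value of joint head below 0.05 rad), for 0.1 s.
2. the scraper stands upright on the bench, let go, head still shut (contact force between scraper and table above 0.4 N and contact force between the fingers and scraper below 0.1 N and linear speed of scraper below 0.03 m/s and angle between scraper's own z axis and vertical below 0.26 rad and value of joint head below 0.05 rad), for 0.1 s.
3. the head is raised past its balance point, held by the roller (value of joint head above 0.92 rad and contact force between the fingers and roller above 0.3 N), for 0.2 s.
At the end, for the whole second after the job is handed in: The head stands still (under 0.1 rad/s) at 0.74 to 0.87 rad, just below its balance point of 0.90 rad, with its roller held in the fingers (over 0.3 N); all three shards lie inside the red tray; the scraper stands upright (within 0.26 rad) on the bench, let go and still (value of joint head between 0.74 and 0.87 rad and velocity of joint head between -0.1 and 0.1 rad/s and contact force between the fingers and roller above 0.3 N and x of shard0 in the frame of tray between -0.085 and 0.085 m and y of shard0 in the frame of tray between -0.052 and 0.052 m and z of shard0 in the frame of tray between -0.01 and 0.045 m and x of shard1 in the frame of tray between -0.085 and 0.085 m and y of shard1 in the frame of tray between -0.052 and 0.052 m and z of shard1 in the frame of tray between -0.01 and 0.045 m and x of shard2 in the frame of tray between -0.085 and 0.085 m and y of shard2 in the frame of tray between -0.052 and 0.052 m and z of shard2 in the frame of tray between -0.01 and 0.045 m and contact force between scraper and table above 0.4 N and contact force between the fingers and scraper below 0.1 N and linear speed of scraper below 0.03 m/s and angle between scraper's own z axis and vertical below 0.26 rad); the arm keeps its last pose, push and grip.
It fails at once if the head is flung open or dropped (swings faster than 2 rad/s) (velocity of joint head above 2 rad/s or velocity of joint head below -2 rad/s).
It fails at once if the gripper's fingers touch a shard (contact force between the fingers and shard0 above 0.3 N or contact force between the fingers and shard1 above 0.3 N or contact force between the fingers and shard2 above 0.3 N).
It fails at once if the scrap tray is shoved more than 30 mm (distance of tray from where it was at the start of the episode above 0.03 m).
It fails at once if a bystander is moved more than 20 mm (distance of any of carton, mug_a, mug_b, tape, spray, tiles, driver from where it was at the start of the episode above 0.02 m).
It also fails if it takes over 67 s, if anything falls off the work surface, if the arm or the gripper's body presses on something with over 40 N, if the wrist force passes 120 N, or if a joint passes its speed limit or range.

## Working session

There is one attempt and no reset: what is moved stays moved. The work goes in short steps, Python scripts to look and compute and a tool call to move; the robot and the scene stay as the last step left them, time stands still between calls to the robot, and variables do not carry over. Pictures are saved under pics/ and viewed, and the job is handed in when it is done.

Besides the shell and the picture viewer there is one more tool, called after "Emit:" by a JSON object that holds its "name" and its "arguments". play_rows: Moves the arm, as the interface text tells. Its arguments: {"type":"object","properties":{"increments":{"type":"array"},"jaw":{"type":"number"},"squeeze":{"type":"number"}},"required":["increments"]}

```bash
ls; mkdir -p pics
cat > h.py <<'E'
from plant import *
import numpy as np, cv2
from scipy.spatial.transform import Rotation as R
def Rm(o):
    o=np.array(o,float)
    if o.shape==(3,3): return o
    return R.from_rotvec(o).as_matrix() if o.size==3 else R.from_quat(o).as_matrix()
def ray(name,uv):
    p=camera_params(name);K=np.array(p['K']);k1=p['k1']
    uv=np.atleast_2d(uv).astype(float)
    n=cv2.undistortPoints(uv.reshape(-1,1,2),K,np.array([k1,0,0,0.])).reshape(-1,2)
    d=np.c_[n[:,0],-n[:,1],-np.ones(len(n))]@Rm(p['orientation']).T
    return np.array(p['eye']),d
def onplane(name,uv,z):
    e,d=ray(name,uv); return e+d*((z-e[2])/d[:,2])[:,None]
def cloud(name,depth):
    v,u=np.mgrid[0:420,0:560]; e,d=ray(name,np.c_[u.ravel(),v.ravel()])
    return (e+d*depth.ravel()[:,None]).reshape(420,560,3)
def snap(n):
    out={}
    for c in ('side','top'):
        i,d=read_camera(c); cv2.imwrite(f'pics/{n}_{c}.png',i); np.save(f'pics/{n}_{c}.npy',d); out[c]=(i,d)
    return out
E
python3 - <<'E'
from h import *
for c in ('side','top'): print(camera_params(c))
print(read_state())
snap('a')
E
```

```text
pics
{'K': array([[537.087269  ,   0.        , 278.20898103],
       [  0.        , 537.087269  , 221.61062908],
       [  0.        ,   0.        ,   1.        ]]), 'k1': 0.06333600687402521, 'eye': array([ 0.19797923, -1.19786004,  1.07381832]), 'orientation': array([ 0.88667871, -0.14073523, -0.25820871])}
{'K': array([[432.14138177,   0.        , 277.09714697],
       [  0.        , 432.14138177, 209.45257355],
       [  0.        ,   0.        ,   1.        ]]), 'k1': -0.04027416786504529, 'eye': array([ 0.48180855, -0.02013257,  1.25362243]), 'orientation': array([ 0.05994795, -0.04410768, -1.59501268])}
{'t': 0.0, 'q': array([-1.38438321e+00,  1.31123173e-01,  1.48927486e+00, -2.05428222e-06,
        1.52301323e+00, -8.53925064e-02]), 'dq': array([ 0.00088105, -0.00018378,  0.00084728,  0.00056189,  0.00035815,
        0.00264208]), 'joint_torque': array([ 2.54626693e-04, -5.59837246e+01, -4.91758955e+01,  7.67670712e-02,
        3.51857662e-02, -1.39474241e-04]), 'tool_pos': array([ 0.16100521, -0.57742139,  0.22861256]), 'orientation': array([-2.50095979e+00,  1.89924971e+00,  2.12071368e-03]), 'force': array([ 0.38125695, -0.6066767 , -0.27837515]), 'wrist_torque': array([ 0.01158561, -0.0025513 , -0.0569249 ]), 'opening': 0.09286199986931946}
```

View pics/a_side.png

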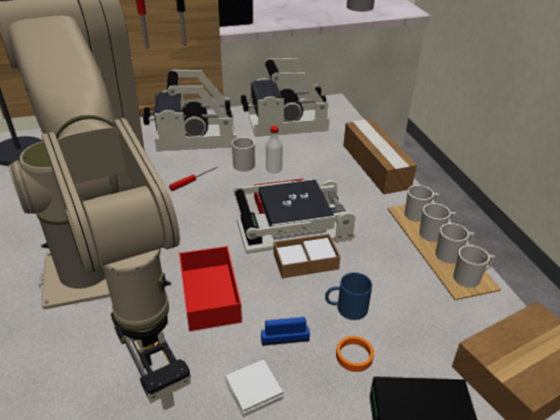

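View pics/a_top.png

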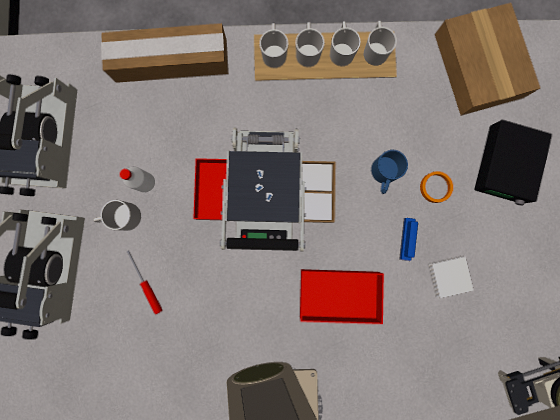

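The top view shows the press at about (265,190). The wanted tray is tucked under its left side at (210,188), and the carton is on its right. The large tray at (340,297) is the look-alike. The scraper is at (408,240), and the shards are at (260,175), (259,188) and (268,197). Now I'll measure these.

Run:
```python
from h import *
import plant
print('tips_ahead' in dir(plant), [k for k in dir(plant) if not k.startswith('_')][:40])
I={c:cv2.imread(f'pics/a_{c}.png') for c in('side','top')}
D={c:np.load(f'pics/a_{c}.npy') for c in('side','top')}
C={c:cloud(c,D[c]) for c in D}
for c in C:
    hsv=cv2.cvtColor(I[c],cv2.COLOR_BGR2HSV); P=C[c]
    ok=D[c]>0
    # head top: dark, z in .110-.124
    m=ok&(hsv[...,2]<90)&(abs(P[...,2]-.118)<.006)&(P[...,0]>.35)&(P[...,0]<.75)&(abs(P[...,1])<.25)
    n,l,s,ce=cv2.connectedComponentsWithStats(m.astype(np.uint8))
    k=1+np.argmax(s[1:,4]); q=P[l==k]
    hull=cv2.convexHull(np.argwhere(l==k)[:,::-1].astype(np.int32))
    r=cv2.minAreaRect(onplane(c,hull.reshape(-1,2),.118)[:,:2].astype(np.float32))
    print(c,'head',r,np.median(q[:,2]))
    b=cv2.inRange(hsv,(108,120,60),(128,255,255))>0
    n,l,s,ce=cv2.connectedComponentsWithStats(b.astype(np.uint8))
    for k in range(1,n):
        if s[k,4]>60:
            q=P[(l==k)&ok]; print(c,'blue',s[k],np.median(q,0),q[:,2].max())
            t=q[q[:,2]>.062]
            if len(t)>20: print('  rib',cv2.minAreaRect(t[:,:2].astype(np.float32)),t.mean(0))
    rd=((hsv[...,0]<6)|(hsv[...,0]>174))&(hsv[...,1]>150)
    n,l,s,ce=cv2.connectedComponentsWithStats(rd.astype(np.uint8))
    for k in range(1,n):
        if s[k,4]>150:
            q=P[(l==k)&ok]; print(c,'red',s[k],np.median(q,0),q.min(0),q.max(0))
            t=q[q[:,2]>.048]
            if len(t)>5: print('  rim',cv2.minAreaRect(t[:,:2].astype(np.float32)))
    w=(hsv[...,2]>110)&ok&(P[...,2]>.118)&(P[...,2]<.135)&(P[...,0]>.38)&(P[...,0]<.75)&(abs(P[...,1])<.15)
    n,l,s,ce=cv2.connectedComponentsWithStats(w.astype(np.uint8))
    for k in range(1,n):
        if s[k,4]>8: print(c,'shard?',s[k],P[l==k].mean(0))
```

```text
True ['IKError', 'camera_params', 'close_job', 'read_camera', 'read_state', 'tips_ahead']
side head ((0.6214972138404846, 0.028764531016349792), (0.18768902122974396, 0.1868535578250885), 87.43193054199219) 0.1199746199539245
side blue [261 317  48  26 962] [ 0.4682942  -0.38375861  0.04766904] 0.0796365525833378
  rib ((0.4705488383769989, -0.3781755864620209), (0.020952604711055756, 0.09553974121809006), 80.0172348022461) [ 0.47008098 -0.38031589  0.07143736]
side red [170 175  26  15 161] [0.32299363 0.3506393  0.02217647] [0.27955351 0.32405605 0.00929423] [0.37128356 0.38154237 0.03283752]
side red [ 179  247   62   84 4021] [ 0.32119818 -0.15907118  0.01047109] [ 0.24694986 -0.29553543 -0.00304427] [ 0.39126563 -0.05916523  0.07857037]
  rim ((0.3192218840122223, -0.17641183733940125), (0.23082847893238068, 0.13389015197753906), 86.79637908935547)
side shard? [300 179  14   2  14] [0.689863   0.11895165 0.12078094]
side shard? [290 181   7   2   9] [0.64406138 0.1208275  0.12143629]
side shard? [264 184  10   2  12] [0.56623619 0.12630172 0.11967304]
side shard? [235 186   6   
[... 1703 characters left out ...]
0.03369978]
top shard? [227 151   2  26  38] [0.68518805 0.11899111 0.1202879 ]
top shard? [299 152   6  64 156] [ 0.6190924  -0.07436696  0.12029974]
top shard? [257 170   6   9  36] [0.65239177 0.0331804  0.12872091]
top shard? [223 185   5  19  40] [0.60121187 0.12508769 0.11998565]
top shard? [255 184   9   8  41] [0.6160775  0.0371388  0.12713794]
top shard? [266 193   7   9  41] [0.59142613 0.01190598 0.12744465]
top shard? [223 209   4  12  22] [0.54778805 0.12825093 0.11985756]
top shard? [299 214   5   9  20] [ 0.53251527 -0.06945621  0.11981479]
top shard? [221 240   4   8  27] [0.47182459 0.13560029 0.12113282]
top shard? [301 240   3  10  24] [ 0.4640234  -0.07233918  0.12140395]
```

Run:
```python
import cv2
a=cv2.imread('pics/a_top.png')[110:320,180:480];cv2.imwrite('pics/a_z.png',cv2.resize(a,(800,560),interpolation=cv2.INTER_CUBIC))
```

```text
(no output)
```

View pics/a_z.png

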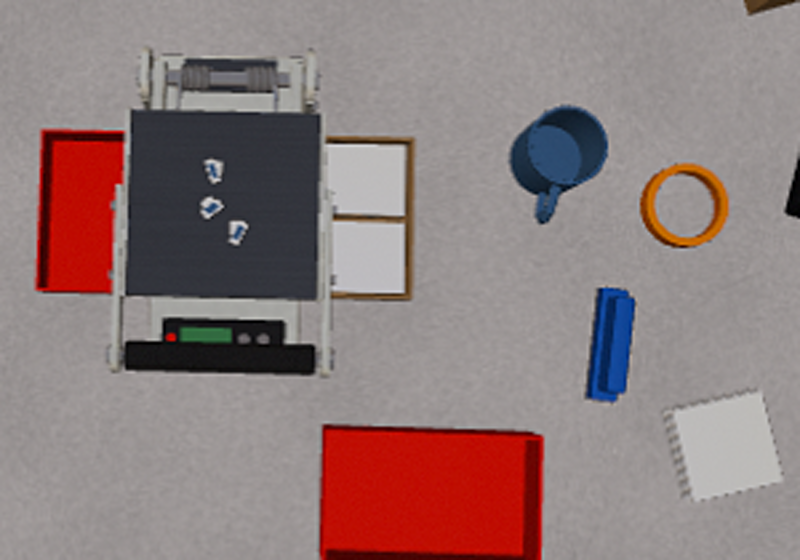

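```bash
cat >> h.py <<'E'
def tonext(xyz,yaw_x):
    """shift in tool cm and turn so TCP at xyz with tool x along world yaw (mod pi)"""
    s=read_state(); M=Rm(s['orientation']); p=s['tool_pos']
    d=M.T@(np.array(xyz)-p)*100
    cur=np.arctan2(M[1,0],M[0,0]); 
    dw=(yaw_x-cur+np.pi/2)%np.pi-np.pi/2   # world turn
    t=-dw if M[2,2]<0 else dw
    print('t%.2f'%s['t'],'pos',p.round(4),'shift cm',d.round(2),'turn',round(t,3),'q6',s['q'][5].round(3),'zax',M[:,2].round(3),'F',s['force'].round(1),'open',round(s['opening'],4),'curyaw',round(cur,3))
E
python3 - <<'E'
from h import *
import plant
print(tips_ahead)
I=cv2.imread('pics/a_top.png');hsv=cv2.cvtColor(I,cv2.COLOR_BGR2HSV);D=np.load('pics/a_top.npy');P=cloud('top',D)
m=(hsv[...,2]<70)&(P[...,2]>.09)&(P[...,2]<.135)&(P[...,0]>.42)&(P[...,0]<.53)
n,l,s,ce=cv2.connectedComponentsWithStats(m.astype(np.uint8))
for k in range(1,n):
    if s[k,4]>60:
        q=P[l==k];print(s[k],q.mean(0),q.max(0),cv2.minAreaRect(q[:,:2].astype(np.float32)))
        uv=np.argwhere(l==k)[:,::-1].astype(float); r=cv2.minAreaRect(onplane('top',uv,.113)[:,:2].astype(np.float32));print(r)
# head edges line fit
mh=(hsv[...,2]<90)&(abs(P[...,2]-.119)<.006)&(P[...,0]>.5)&(P[...,0]<.75)&(P[...,1]<.14)&(P[...,1]>-.08)
L=[];Rr=[]
for r in range(158,216):
    c=np.where(mh[r])[0]; L.append((c.min()-.5,r));Rr.append((c.max()+.5,r))
for e in(L,Rr):
    q=onplane('top',e,.118); print(np.polyfit(q[:,0],q[:,1],1), np.polyval(np.polyfit(q[:,0],q[:,1],1),.621))
F=[];B=[]
for c in range(232,297):
    r=np.where(mh[:,c])[0]; F.append((c,r.max()+.5));B.append((c,r.min()-.5))
for e in(F,B):
    q=onplane('top',e,.118); f=np.polyfit(q[:,1],q[:,0],1);print(f, np.polyval(f,.027))
tonext([.470,-.377,.16],1.407)
E
```

```text
0.011
[255 220  44   2  76] [ 0.52776994 -0.01109726  0.11788709] [0.52990223 0.0504082  0.12472874] ((0.5279096961021423, -0.006686892360448837), (0.11419995129108429, 0.002919577993452549), 88.50064849853516)
((0.5281692147254944, -0.0072704218327999115), (0.11358215659856796, 0.00264560105279088), 88.57179260253906)
[  6 231  27  34 245] [0.45924038 0.68129315 0.12292097] [0.51652648 0.71092382 0.13490068] ((0.47047188878059387, 0.676153838634491), (0.05012798309326172, 0.07838516682386398), 65.5260238647461)
((0.46792933344841003, 0.6813182234764099), (0.05346069484949112, 0.08246798813343048), 63.703163146972656)
[225 238  73  13 794] [0.4682647  0.03268512 0.11678099] [0.4852257  0.1310169  0.12554177] ((0.46820953488349915, 0.03540760278701782), (0.19087959825992584, 0.029583165422081947), 87.31924438476562)
((0.4682645797729492, 0.03492514789104462), (0.18989785015583038, 0.02944413386285305), 87.28926849365234)
[ 32 249  24  19 165] [0.44269831 0.61225197 0.12294691] [0.46695226 0.63782359 0.13497788] ((0.4407082796096802, 0.6140215992927551), (0.03371848538517952, 0.05190296843647957), 64.73897552490234)
((0.44173651933670044, 0.6196662187576294), (0.029110141098499298, 0.07063890993595123), 43.650001525878906)
[-0.04999913  0.15073846] 0.11968900367750404
[-0.05660879 -0.03395862] -0.06911267784834395
[0.04797079 0.5262219 ] 0.5275171142722194
[0.04152827 0.71190128] 0.7130225404443171
t0.10 pos [ 0.161  -0.5775  0.2287] shift cm [-11.01 -35.15   6.89] turn 0.436 q6 -0.085 zax [-0.     0.002 -1.   ] F [-1.   0.1  0.6] open 0.0935 curyaw -1.299
```

Emit:
{"name": "play_rows", "arguments": {"increments": [[[-1.4,-4.4,0.5,0.1],[-2.8,-8.8,1.5,0.2],[-4.2,-13.2,2.5,0.3],[-5.6,-17.6,3.5,0.4],[-6.9,-22,4.3,0.436]]], "jaw": 6, "squeeze": 30}}

```text
t: 0.6
tool_pos: [0.3554, -0.4502, 0.1848]
orientation: [-2.026, 2.4, 0.004]
force: [0.2, -0.3, -1.3]
opening: 0.0611
```

```bash
python3 -c "
from h import *
tonext([.470,-.377,.12],1.407)"
```

```text
t0.60 pos [ 0.3554 -0.4502  0.1848] shift cm [ -9.12 -10.08   6.49] turn -0.004 q6 0.747 zax [-0.001  0.003 -1.   ] F [ 0.2 -0.3 -1.3] open 0.0611 curyaw -1.739
```

Emit:
{"name": "play_rows", "arguments": {"increments": [[[-3,-3.4,1.5,0],[-6,-6.8,3.5,0],[-9.12,-10.08,6,0],[-9.12,-10.08,6.49,0],[-9.12,-10.08,6.49,0]]]}}

```text
t: 1.1
tool_pos: [0.4697, -0.3751, 0.1176]
orientation: [-2.03, 2.397, 0.011]
force: [-0.4, -0.6, 0.6]
opening: 0.06
```

Run:
```python
from h import *
o=snap('b')
tonext([.470,-.377,.047],1.407)
a=cv2.resize(o['side'][0][250:400,200:400],(800,600));cv2.imwrite('pics/bz.png',a)
```

```text
t1.20 pos [ 0.4694 -0.3776  0.1201] shift cm [-0.05 -0.06  7.31] turn -0.005 q6 0.976 zax [-0.001  0.002 -1.   ] F [-0.5 -0.2  0.3] open 0.06 curyaw -1.739
```

View pics/bz.png

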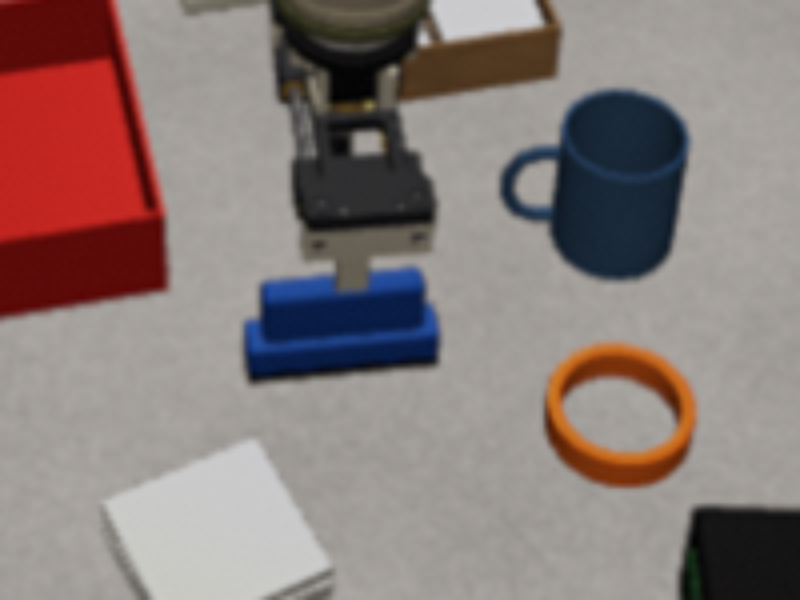

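The gripper is centred over the blue rib and the jaws are aligned with it. Lowering now.

Emit:
{"name": "play_rows", "arguments": {"increments": [[[0,0,2.5,0],[0,0,5,0],[-0.05,-0.05,6.8,0],[-0.05,-0.05,7.3,0],[-0.05,-0.05,7.3,0]]]}}

```text
t: 1.7
tool_pos: [0.469, -0.3779, 0.0474]
orientation: [-2.024, 2.402, 0.005]
force: [0.3, -0.3, 0.8]
opening: 0.0603
```

Emit:
{"name": "play_rows", "arguments": {"increments": [[[0,0,0,0],[0,0,0,0],[0,0,0,0],[0,0,0,0],[0,0,0,0]]], "jaw": 0, "squeeze": 40}}

```text
t: 2.2
tool_pos: [0.4692, -0.378, 0.0478]
orientation: [-2.025, 2.402, 0.004]
force: [-0.6, 0.4, 0.4]
opening: 0.0245
```

```bash
python3 -c "
from h import *
tonext([.470,-.377,.047],1.407)"
```

```text
t2.20 pos [ 0.4692 -0.378   0.0478] shift cm [-0.11 -0.06  0.08] turn -0.006 q6 0.977 zax [-0.001  0.002 -1.   ] F [-0.6  0.4  0.4] open 0.0245 curyaw -1.741
```

Emit:
{"name": "play_rows", "arguments": {"increments": [[[0,0,0,0],[0,0,0,0],[0,0,0,0]]]}}

```text
t: 2.5
tool_pos: [0.4692, -0.3779, 0.0478]
orientation: [-2.025, 2.402, 0.004]
force: [0.1, 0.5, -0.2]
opening: 0.02
```

Emit:
{"name": "play_rows", "arguments": {"increments": [[[0,0,-2,0],[0,0,-6,0],[0,0,-10.5,0],[0,0,-15,0],[0,0,-17,0]]]}}

```text
t: 3.0
tool_pos: [0.4708, -0.3795, 0.223]
orientation: [-2.024, 2.401, -0.006]
force: [1.2, -0.8, -1.9]
opening: 0.0199
```

```bash
python3 -c "
from h import *
a=-.05
c=np.array([.621,.0255]); ex=np.array([np.cos(a),np.sin(a)]); ey=np.array([-np.sin(a),np.cos(a)])
s=c-.072*ey; print(s)
tonext([*s,.22],np.pi/2+a)"
```

```text
[ 0.6174015  -0.04641002]
t3.00 pos [ 0.4708 -0.3795  0.223 ] shift cm [-35.31  -8.82   0.28] turn -0.12 q6 0.977 zax [ 0.003 -0.002 -1.   ] F [ 1.2 -0.8 -1.9] open 0.0199 curyaw -1.741
```

Emit:
{"name": "play_rows", "arguments": {"increments": [[[-4.5,-1.1,0,-0.05],[-9,-2.2,0,-0.1],[-13.5,-3.4,0,-0.12],[-18,-4.5,0,-0.12],[-22,-5.5,0,-0.12]]]}}

```text
t: 3.5
tool_pos: [0.5625, -0.1698, 0.2225]
orientation: [-2.165, 2.275, -0.005]
force: [0.1, -0.4, -1.4]
opening: 0.0196
```

```bash
python3 -c "
from h import *
tonext([.6174,-.0464,.19],np.pi/2-.05)"
```

```text
t3.50 pos [ 0.5625 -0.1698  0.2225] shift cm [-12.6   -4.86   3.25] turn 0.0 q6 1.24 zax [ 0.003 -0.002 -1.   ] F [ 0.1 -0.4 -1.4] open 0.0196 curyaw -1.62
```

Emit:
{"name": "play_rows", "arguments": {"increments": [[[-4.2,-1.6,0.8,0],[-8.4,-3.2,1.6,0],[-12.6,-4.9,2.6,0],[-12.6,-4.9,3.2,0],[-12.6,-4.9,3.2,0]]]}}

```text
t: 4.0
tool_pos: [0.617, -0.0451, 0.1884]
orientation: [2.168, -2.272, 0.001]
force: [-0.9, -0.4, -2.4]
opening: 0.0196
```

Run:
```python
from h import *
o=snap('c')
tonext([.6174,-.0464,.168],np.pi/2-.05)
a=cv2.resize(o['side'][0][130:280,200:400],(800,600));cv2.imwrite('pics/cz.png',a)
a=cv2.resize(o['top'][0][110:260,170:370],(800,600));cv2.imwrite('pics/cz2.png',a)
```

```text
t4.10 pos [ 0.6173 -0.0471  0.1901] shift cm [-0.08  0.    2.21] turn 0.0 q6 1.463 zax [ 0.002 -0.002 -1.   ] F [-1.   0.3 -1.1] open 0.0196 curyaw -1.621
```

View pics/cz.png

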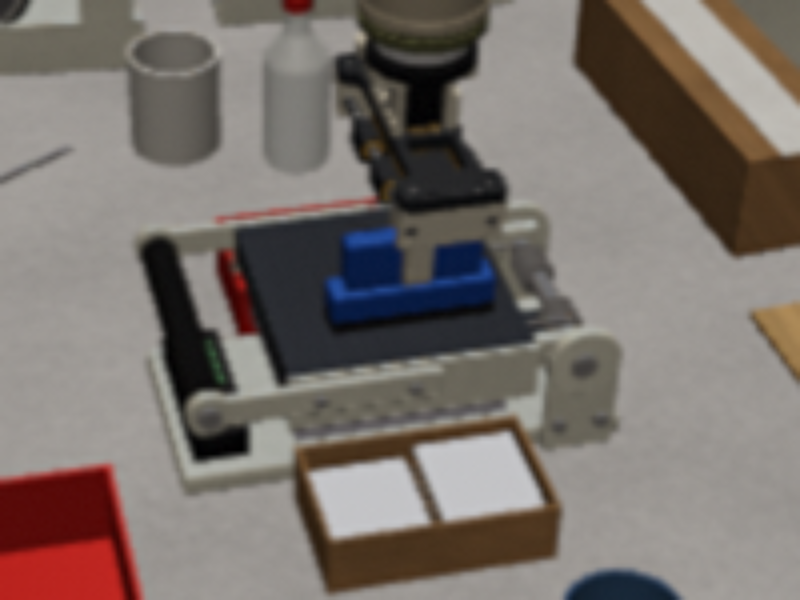

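View pics/cz2.png

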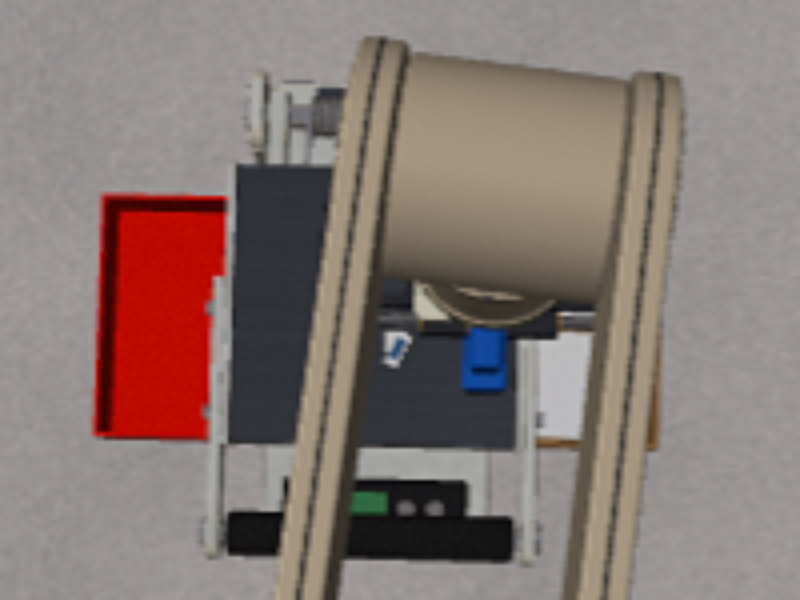

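Emit:
{"name": "play_rows", "arguments": {"increments": [[[0,0,1.0,0],[0,0,1.8,0],[0,0,2.1,0],[0,0,2.25,0],[0,0,2.25,0]]]}}

```text
t: 4.6
tool_pos: [0.6172, -0.0474, 0.1673]
orientation: [2.164, -2.276, 0.004]
force: [0.4, 0.1, -3.2]
opening: 0.0199
```

Emit:
{"name": "play_rows", "arguments": {"increments": [[[0,0,0,0],[0,0,0,0]]]}}

```text
t: 4.8
tool_pos: [0.6174, -0.0475, 0.1677]
orientation: [2.165, -2.277, 0.005]
force: [-0.2, -0.7, -1.2]
opening: 0.0195
```

Emit:
{"name": "play_rows", "arguments": {"increments": [[[0,0,0.1,0],[0,0,0.15,0],[0,0,0.15,0]]]}}

```text
t: 5.1
tool_pos: [0.6174, -0.0474, 0.1662]
orientation: [2.165, -2.276, 0.005]
force: [-1.3, -0.5, -1.7]
opening: 0.0197
```

Emit:
{"name": "play_rows", "arguments": {"increments": [[[0,0,0.0,0],[0,0,0.1,0],[0,0,0.1,0]]]}}

```text
t: 5.4
tool_pos: [0.6176, -0.0474, 0.1657]
orientation: [-2.165, 2.276, -0.005]
force: [-0.3, 0.3, 0.5]
opening: 0.0197
```

Emit:
{"name": "play_rows", "arguments": {"increments": [[[-1,0,0,0],[-2.3,0,0,0],[-3.8,0,0,0],[-5.3,0,0,0],[-6.8,0,0,0]]]}}

```text
t: 5.9
tool_pos: [0.6211, 0.0222, 0.1657]
orientation: [-2.166, 2.276, -0.006]
force: [-0.1, -1.9, 0.8]
opening: 0.0199
```

Run:
```python
from h import *
o=snap('d')
c=np.array([.621,.0255]);ey=np.array([.05,.9988]); s=c+.118*ey
tonext([*s,.1655],np.pi/2-.05)
a=cv2.resize(o['side'][0][130:280,200:400],(800,600));cv2.imwrite('pics/dz.png',a)
```

```text
t6.00 pos [0.6211 0.0235 0.1657] shift cm [-1.2e+01 -1.0e-02  1.0e-02] turn 0.002 q6 1.575 zax [ 0.003 -0.001 -1.   ] F [0.  1.7 1.1] open 0.0197 curyaw -1.618
```

View pics/dz.png

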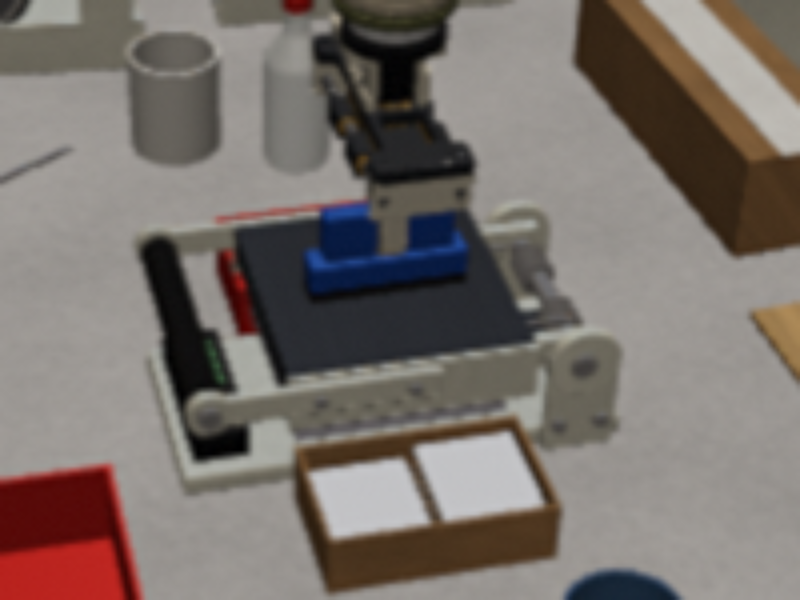

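The shards are all ahead of the blade and none are left behind it. I'll keep sweeping.

Emit:
{"name": "play_rows", "arguments": {"increments": [[[-1,0,0,0],[-2.4,0,0,0],[-3.9,0,0,0],[-5.4,0,0,0],[-6.9,0,0,0]]]}}

```text
t: 6.5
tool_pos: [0.6244, 0.0938, 0.1657]
orientation: [-2.167, 2.273, -0.004]
force: [-0.4, -2.3, 1.4]
opening: 0.0197
```

Emit:
{"name": "play_rows", "arguments": {"increments": [[[-1,0,0,0],[-2.2,0,0,0],[-3.4,0,0,0],[-4.6,0,0,0],[-5.4,0,0,0]]]}}

```text
t: 7.0
tool_pos: [0.6266, 0.1492, 0.1649]
orientation: [-2.168, 2.272, -0.002]
force: [0.2, -0.1, -1.2]
opening: 0.0196
```

Run:
```python
from h import *
o=snap('e')
c=np.array([.621,.0255]);ey=np.array([.05,.9988]); s=c+.118*ey
tonext([*s,.1655],np.pi/2-.05)
cv2.imwrite('pics/ez.png',np.hstack([cv2.resize(o['side'][0][130:280,180:330],(400,400)),cv2.resize(o['top'][0][110:260,150:300],(400,400))]))
```

```text
t7.10 pos [0.6265 0.1491 0.165 ] shift cm [ 0.57 -0.06 -0.05] turn 0.004 q6 1.772 zax [ 0.002 -0.001 -1.   ] F [ 0.1  0.1 -1.3] open 0.0199 curyaw -1.617
```

View pics/ez.png

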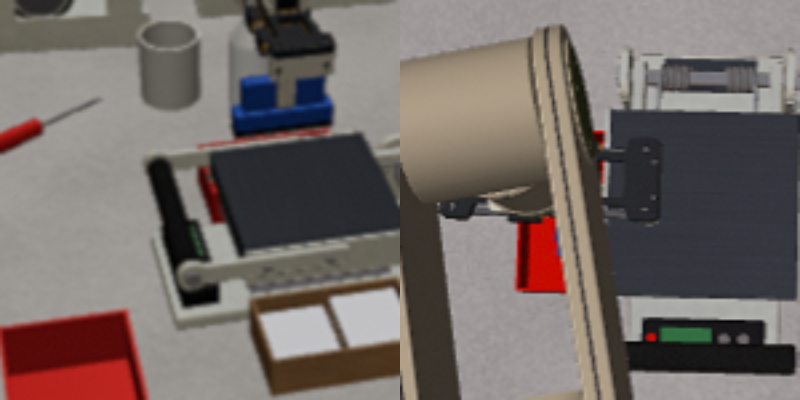

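The head top is clear. I'll lift and move back so I can see the tray.

Emit:
{"name": "play_rows", "arguments": {"increments": [[[0,0,-3,0],[1,0,-6,0],[5,0,-6,0],[9.5,0,-6,0],[14,0,-6,0]]]}}

```text
t: 7.6
tool_pos: [0.6197, 0.0079, 0.2251]
orientation: [-2.17, 2.271, -0.003]
force: [-0.3, 0.4, -1.8]
opening: 0.0199
```

Run:
```python
from h import *
o=snap('f')
tonext([.470,-.377,.225],np.pi/2-.05)
cv2.imwrite('pics/fz.png',np.hstack([cv2.resize(o['side'][0][130:280,180:330],(400,400)),cv2.resize(o['top'][0][130:230,160:260],(400,400))]))
```

```text
t7.70 pos [0.6195 0.0034 0.2248] shift cm [38.76 12.96  0.08] turn -0.002 q6 1.547 zax [ 0.001 -0.003 -1.   ] F [ 0.1  0.2 -2.6] open 0.0196 curyaw -1.623
```

View pics/fz.png

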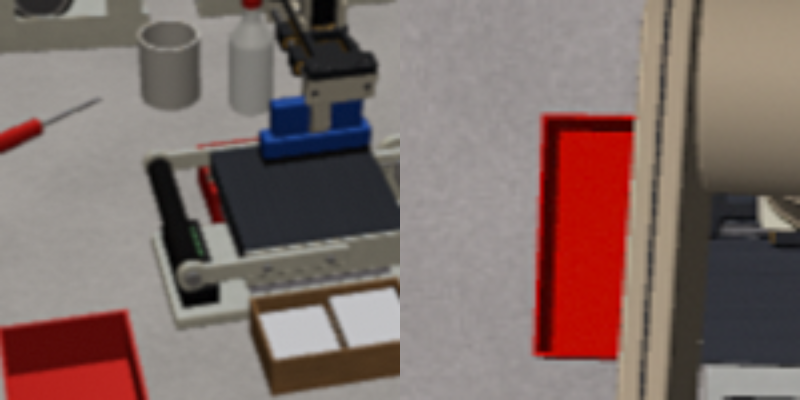

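The arm still hides part of the tray, so I'll move to the right side and look again.

Emit:
{"name": "play_rows", "arguments": {"increments": [[[4.4,1.4,0,0],[8.9,2.9,0,0],[13.4,4.4,0,0],[18,6,0,0],[22,7.4,0,0]]]}}

```text
t: 8.2
tool_pos: [0.5331, -0.2143, 0.2252]
orientation: [2.161, -2.278, 0.005]
force: [0.4, -0.7, -2.3]
opening: 0.0198
```

Run:
```python
from h import *
o=snap('g')
tonext([.470,-.377,.12],np.pi/2-.05)
cv2.imwrite('pics/gz.png',np.hstack([cv2.resize(o['side'][0][130:280,180:330],(400,400)),cv2.resize(o['top'][0][130:230,180:280],(400,400))]))
```

```text
t8.30 pos [ 0.5321 -0.2171  0.2252] shift cm [16.28  5.29 10.59] turn -0.007 q6 1.155 zax [ 0.    -0.005 -1.   ] F [-0.1  0.6 -1.7] open 0.0198 curyaw -1.628
```

View pics/gz.png

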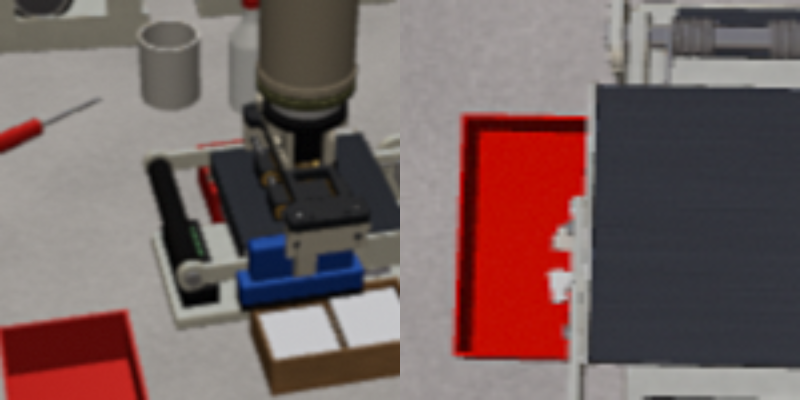

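Run:
```python
from h import *
D=np.load('pics/g_top.npy');P=cloud('top',D);I=cv2.imread('pics/g_top.png')
hsv=cv2.cvtColor(I,cv2.COLOR_BGR2HSV)
c=np.array([.621,.0255])-0.0025*0;a=-.05
for r in range(176,216):
    for q in range(214,224):
        if hsv[r,q,1]<110 and hsv[r,q,2]>90 and P[r,q,2]<.09:
            d=P[r,q,:2]-c; print((q,r),P[r,q].round(3),'press xy',(d@[np.cos(a),np.sin(a)]).round(3),(d@[-np.sin(a),np.cos(a)]).round(3))
cv2.imwrite('pics/gz2.png',np.hstack([cv2.resize(I[165:225,195:255],(600,600),interpolation=cv2.INTER_CUBIC)]))
```

```text
(223, 179) [0.657 0.147 0.008] press xy 0.03 0.123
(223, 180) [0.653 0.146 0.014] press xy 0.026 0.122
(223, 181) [0.651 0.146 0.013] press xy 0.023 0.122
(222, 182) [0.649 0.15  0.002] press xy 0.022 0.126
(223, 182) [0.648 0.146 0.012] press xy 0.021 0.122
(223, 183) [0.644 0.146 0.015] press xy 0.017 0.121
(223, 184) [0.642 0.146 0.015] press xy 0.014 0.121
(221, 186) [0.636 0.152 0.016] press xy 0.008 0.127
(219, 187) [0.635 0.16  0.001] press xy 0.007 0.135
(220, 187) [0.632 0.154 0.022] press xy 0.005 0.129
(221, 187) [0.633 0.151 0.017] press xy 0.005 0.126
(219, 188) [0.63  0.158 0.013] press xy 0.003 0.133
(220, 188) [0.629 0.154 0.021] press xy 0.002 0.129
(221, 188) [0.63  0.151 0.018] press xy 0.002 0.126
(218, 189) [0.628 0.161 0.009] press xy 0.0 0.136
(219, 189) [0.627 0.157 0.019] press xy -0.001 0.132
(220, 189) [0.627 0.155 0.016] press xy -0.0 0.129
(221, 189) [0.627 0.151 0.02 ] press xy -0.001 0.126
(222, 189) [0.627 0.149 0.016] press xy -0.0 0.123
(218, 190) [0.626 0.162 0.002] press xy -0.002 0.137
(219, 190) [0.625 0.158 0.013] press xy -0.003 0.133
(220, 190
[... 2522 characters left out ...]
-0.043 0.131
(220, 204) [0.584 0.155 0.016] press xy -0.044 0.128
(221, 204) [0.584 0.153 0.014] press xy -0.044 0.125
(222, 204) [0.584 0.151 0.004] press xy -0.043 0.124
(218, 205) [0.582 0.163 0.004] press xy -0.046 0.135
(219, 205) [0.581 0.159 0.01 ] press xy -0.046 0.131
(220, 205) [0.581 0.156 0.011] press xy -0.046 0.128
(222, 205) [0.582 0.151 0.004] press xy -0.046 0.124
(222, 206) [0.579 0.152 0.001] press xy -0.048 0.124
(222, 207) [0.576 0.151 0.005] press xy -0.052 0.123
(222, 208) [0.573 0.151 0.008] press xy -0.055 0.123
(222, 209) [0.57  0.151 0.006] press xy -0.057 0.123
(222, 210) [0.567 0.151 0.007] press xy -0.06 0.123
(222, 215) [0.552 0.152 0.004] press xy -0.075 0.123
```

View pics/gz2.png

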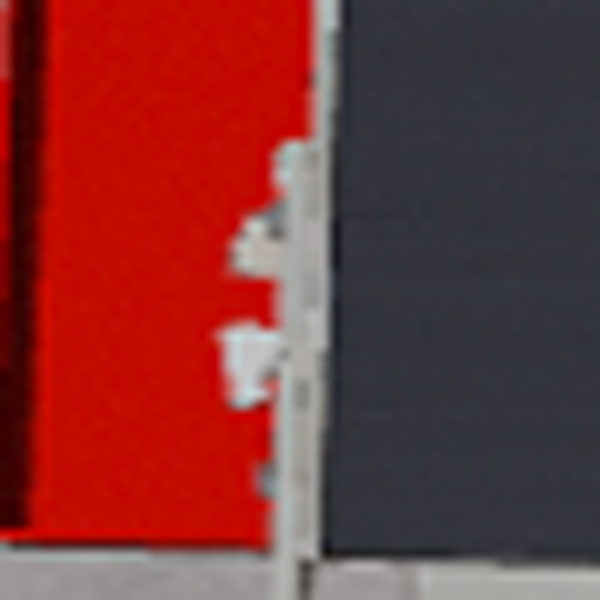

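All three shards lie on the tray floor. Their top-view pixels are (223,181), (220,189) and (219,201), at a height of about 15 mm. Next I'll put the scraper back on its spot.

Emit:
{"name": "play_rows", "arguments": {"increments": [[[4,1.3,1,0],[8,2.6,3,0],[12.2,4,6,0],[16.3,5.3,9,0],[16.3,5.3,10.6,0]]]}}

```text
t: 8.8
tool_pos: [0.4675, -0.3801, 0.1176]
orientation: [2.15, -2.285, 0.003]
force: [0.3, 1.1, -3.3]
opening: 0.0201
```

Run:
```python
from h import *
tonext([.470,-.377,.0478],np.pi/2-.05)
```

```text
t8.80 pos [ 0.4675 -0.3801  0.1176] shift cm [-0.35 -0.25  6.97] turn -0.011 q6 0.868 zax [-0.002 -0.004 -1.   ] F [ 0.3  1.1 -3.3] open 0.0201 curyaw -1.632
```

Emit:
{"name": "play_rows", "arguments": {"increments": [[[0,0,3,0],[0,0,5,0],[0,0,6.3,0],[0,0,6.7,0],[0,0,6.7,0]]]}}

```text
t: 9.3
tool_pos: [0.4676, -0.3799, 0.0505]
orientation: [2.15, -2.285, 0.003]
force: [0.3, 0.3, -1.9]
opening: 0.02
```

Emit:
{"name": "play_rows", "arguments": {"increments": [[[0,0,0.1,0],[0,0,0.2,0],[0,0,0.2,0]]]}}

```text
t: 9.6
tool_pos: [0.4682, -0.3803, 0.0494]
orientation: [2.15, -2.285, 0.005]
force: [0.4, -0.4, -0.9]
opening: 0.0194
```

Emit:
{"name": "play_rows", "arguments": {"increments": [[[0,0,0.05,0],[0,0,0.1,0],[0,0,0.1,0]]]}}

```text
t: 9.9
tool_pos: [0.4682, -0.3804, 0.0485]
orientation: [2.15, -2.285, 0.005]
force: [0.6, -0.6, -2.3]
opening: 0.02
```

Emit:
{"name": "play_rows", "arguments": {"increments": [[[0,0,0.05,0],[0,0,0.1,0],[0,0,0.1,0]]]}}

```text
t: 10.2
tool_pos: [0.4683, -0.3804, 0.0478]
orientation: [2.15, -2.285, 0.005]
force: [-0.5, 0.4, 0.5]
opening: 0.0197
```

Emit:
{"name": "play_rows", "arguments": {"increments": [[[0,0,0.05,0],[0,0,0.05,0]]]}}

```text
t: 10.4
tool_pos: [0.4683, -0.3804, 0.0477]
orientation: [2.15, -2.285, 0.005]
force: [-2.1, 1.9, 4.3]
opening: 0.0196
```

Contact with the bench is confirmed by the Fz rise. Releasing.

Emit:
{"name": "play_rows", "arguments": {"increments": [[[0,0,-0.05,0],[0,0,-0.05,0],[0,0,-0.05,0],[0,0,-0.05,0],[0,0,-0.05,0]]], "jaw": 6.5}}

```text
t: 10.9
tool_pos: [0.4683, -0.3804, 0.0481]
orientation: [2.15, -2.285, 0.005]
force: [0.2, 0.3, 0.9]
opening: 0.0553
```

Emit:
{"name": "play_rows", "arguments": {"increments": [[[0,0,0,0],[0,0,-2,0],[0,0,-6,0],[0,0,-10,0],[0,0,-14,0]]]}}

```text
t: 11.4
tool_pos: [0.4681, -0.3794, 0.1894]
orientation: [2.15, -2.285, 0.005]
force: [0.0, -0.5, 0.0]
opening: 0.065
```

Run:
```python
from h import *
o=snap('i')
a=-.05
r=np.array([.4685,.034]); 
print(r); tonext([*r,.21],a)
cv2.imwrite('pics/iz.png',np.hstack([cv2.resize(o['side'][0][250:400,200:350],(400,400)),cv2.resize(o['top'][0][130:280,180:330],(400,400))]))
```

```text
[0.4685 0.034 ]
t11.50 pos [ 0.4712 -0.3823  0.196 ] shift cm [-41.52   2.78  -1.96] turn 1.56 q6 0.868 zax [ 0.008 -0.013 -1.   ] F [-0.4 -0.4  0.3] open 0.0652 curyaw -1.631
```

View pics/iz.png

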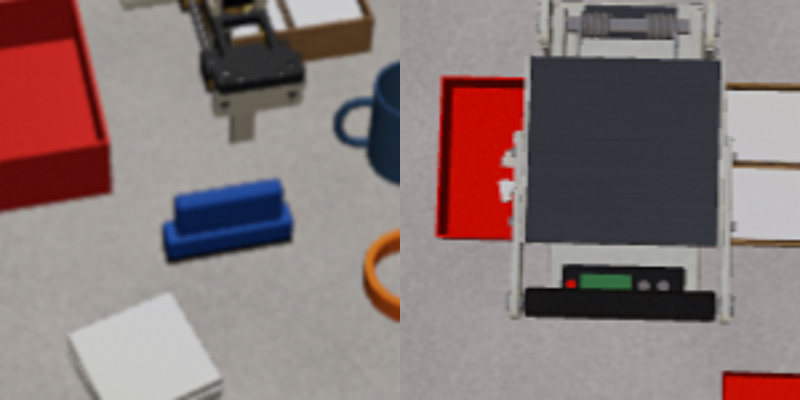

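The scraper stands upright and the shards are in the tray. Next is the roller, turning the tool by −1.58 so that q6 stays in range.

Emit:
{"name": "play_rows", "arguments": {"increments": [[[-4,0.3,-0.5,-0.14],[-8.4,0.6,-1,-0.28],[-12.8,0.9,-1.5,-0.42],[-17.2,1.2,-2,-0.56],[-21.5,1.4,-2,-0.7]]]}}

```text
t: 12.0
tool_pos: [0.47, -0.1651, 0.2133]
orientation: [2.803, -1.399, 0.022]
force: [0.9, 0.5, -1.5]
opening: 0.0651
```

Run:
```python
from h import *
tonext([.4685,.034,.21],-.05)
```

```text
t12.00 pos [ 0.47   -0.1651  0.2133] shift cm [-16.   -11.85   0.06] turn -0.876 q6 0.492 zax [ 0.009 -0.014 -1.   ] F [ 0.9  0.5 -1.5] open 0.0651 curyaw -0.926
```

Emit:
{"name": "play_rows", "arguments": {"increments": [[[-3,-2.2,0,-0.14],[-6,-4.4,0,-0.28],[-9,-6.6,0,-0.42],[-12,-8.8,0,-0.56],[-15,-11,0,-0.7]]], "jaw": 6.5}}

```text
t: 12.5
tool_pos: [0.4673, 0.0224, 0.2102]
orientation: [3.11, -0.344, 0.016]
force: [0.9, -0.3, 0.1]
opening: 0.0653
```

Run:
```python
from h import *
tonext([.4685,.034,.16],-.05)
```

```text
t12.50 pos [0.4673 0.0224 0.2102] shift cm [-0.19 -1.22  5.01] turn -0.17 q6 0.17 zax [ 0.009 -0.014 -1.   ] F [ 0.9 -0.3  0.1] open 0.0653 curyaw -0.22
```

Emit:
{"name": "play_rows", "arguments": {"increments": [[[-0.1,-0.6,1.5,-0.1],[-0.2,-1.2,3,-0.17],[-0.2,-1.2,4,-0.17],[-0.2,-1.2,4,-0.17]]], "jaw": 5.2}}

```text
t: 12.9
tool_pos: [0.467, 0.0339, 0.168]
orientation: [3.127, -0.082, 0.009]
force: [-0.3, -0.6, -1.1]
opening: 0.0518
```

Run:
```python
from h import *
D=np.load('pics/i_top.npy');P=cloud('top',D)
m=(P[...,0]>.487)&(P[...,0]<.525)&(P[...,1]>-.03)&(P[...,1]<.08)&(D>0)
print('between z',np.percentile(P[m][:,2],[5,50,95]))
tonext([.4685,.034,.095],-.05)
o=snap('j');cv2.imwrite('pics/jz.png',cv2.resize(o['side'][0][150:270,200:360],(800,600)))
```

```text
between z [0.02177164 0.0461477  0.05379391]
t12.90 pos [0.467  0.0339 0.168 ] shift cm [ 0.11 -0.12  7.3 ] turn -0.002 q6 0.028 zax [ 0.005 -0.014 -1.   ] F [-0.3 -0.6 -1.1] open 0.0518 curyaw -0.052
```

View pics/jz.png

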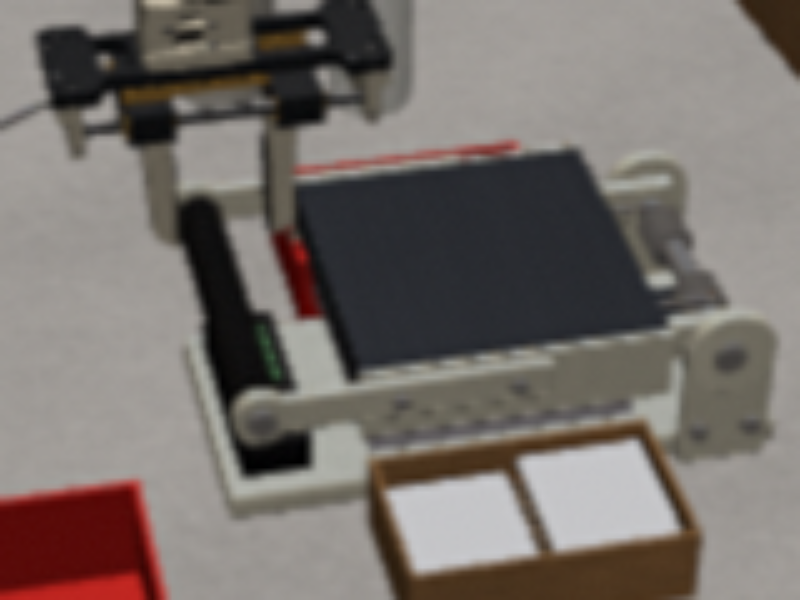

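The fingers straddle the black roller and clear the head edge. Lowering.

Emit:
{"name": "play_rows", "arguments": {"increments": [[[0.1,0,2.5,0],[0.1,0,5,0],[0.1,0,6.6,0],[0.1,0,7.3,0],[0.1,0,7.3,0]]]}}

```text
t: 13.5
tool_pos: [0.4696, 0.032, 0.0969]
orientation: [3.127, -0.084, 0.012]
force: [-1.1, 0.4, 0.8]
opening: 0.0519
```

Emit:
{"name": "play_rows", "arguments": {"increments": [[[0,0,0,0],[0,0,0,0],[0,0,0,0],[0,0,0,0],[0,0,0,0]]], "jaw": 0, "squeeze": 20}}

```text
t: 14.0
tool_pos: [0.468, 0.0321, 0.0967]
orientation: [3.127, -0.084, 0.006]
force: [-8.6, -0.6, 3.8]
opening: 0.0291
```

```bash
cat >> h.py <<'E'
HG=None
def arc(th, t0, p0):
    """target TCP for head angle th, from TCP p0 at angle t0"""
    a=-.05; Rr=np.hypot(.285,.018); f0=np.arctan2(.018,.285)
    g=lambda t: np.array([-Rr*np.cos(f0+t), Rr*np.sin(f0+t)])
    d=g(th)-g(t0)
    return np.array(p0)+np.array([d[0]*np.cos(a),d[0]*np.sin(a),d[1]])
E
python3 - <<'E'
from h import *
s=read_state(); print(s['tool_pos'],s['opening'],s['force'])
M=Rm(s['orientation']); print(M.round(3))
for th in np.arange(.05,.36,.05):
    print(round(th,2),(M.T@(arc(th,0,s['tool_pos'])-s['tool_pos'])*100).round(2))
E
```

```text
[0.46801253 0.03208347 0.09671759] 0.02905327795763813 [-8.61894489 -0.56487829  3.84826205]
[[ 0.999 -0.054  0.004]
 [-0.054 -0.998 -0.014]
 [ 0.004  0.014 -1.   ]]
0.05 [ 0.13  0.02 -1.42]
0.1 [ 0.33  0.04 -2.83]
0.15 [ 0.61  0.06 -4.24]
0.2 [ 0.95  0.07 -5.62]
0.25 [ 1.36  0.09 -6.99]
0.3 [ 1.84  0.11 -8.33]
0.35 [ 2.39  0.12 -9.65]
```

Emit:
{"name": "play_rows", "arguments": {"increments": [[[-0.05,0,0,0],[-0.1,0,0,0],[-0.1,0,0,0]]]}}

```text
t: 14.3
tool_pos: [0.4679, 0.0321, 0.0972]
orientation: [3.127, -0.084, 0.01]
force: [6.0, -0.9, -4.2]
opening: 0.0293
```

```bash
cat > nx.py <<'E'
from h import *
import sys
p0=np.array([float(v) for v in open('p0').read().split()])
s=read_state(); M=Rm(s['orientation']); p=s['tool_pos']
a=-.05;h=p-p0;rx=-.285+h[:2]@[np.cos(a),np.sin(a)];rz=.018+h[2]
th=np.arctan2(rz,-rx)-np.arctan2(.018,.285)
print('t',s['t'].__round__(2),'theta est',th.round(4),'rad',np.hypot(rx,rz).round(4),'F',s['force'].round(1),'open',s['opening'].__round__(4),'lat',(h[:2]@[-np.sin(a),np.cos(a)]).round(4))
for v in sys.argv[1:]:
    print(v,(M.T@(arc(float(v),0,p0)-p)*100).round(2))
E
python3 - <<'E'
from h import *
s=read_state(); print(s['tool_pos'],s['opening'],s['force'])
open('p0','w').write(' '.join(map(str,s['tool_pos'])))
E
python3 nx.py .03 .07 .11 .15 .19
```

```text
[0.46788771 0.0320748  0.09716573] 0.029298343907614016 [ 6.01308149 -0.90903234 -4.18875941]
t 14.3 theta est 0.0 rad 0.2856 F [ 6.  -0.9 -4.2] open 0.0293 lat 0.0
.03 [ 0.07  0.01 -0.85]
.07 [ 0.21  0.03 -1.99]
.11 [ 0.39  0.04 -3.12]
.15 [ 0.62  0.06 -4.23]
.19 [ 0.89  0.07 -5.34]
```

Emit:
{"name": "play_rows", "arguments": {"increments": [[[0.05,0,-0.6,0],[0.15,0.02,-1.5,0],[0.3,0.03,-2.5,0],[0.45,0.04,-3.4,0],[0.62,0.06,-4.23,0]]]}}

```text
t: 14.8
tool_pos: [0.474, 0.0318, 0.1405]
orientation: [3.127, -0.084, 0.01]
force: [4.0, 0.3, -4.6]
opening: 0.0294
```

```bash
python3 nx.py .18 .22 .26 .30 .34; python3 -c "
from h import *
o=snap('k');cv2.imwrite('pics/kz.png',cv2.resize(o['side'][0][120:270,180:380],(800,600)))"
```

```text
t 14.8 theta est 0.1534 rad 0.2855 F [ 4.   0.3 -4.6] open 0.0294 lat 0.0
.18 [ 0.18  0.01 -0.74]
.22 [ 0.48  0.02 -1.84]
.26 [ 0.83  0.04 -2.93]
.30 [ 1.22  0.05 -4.  ]
.34 [ 1.65  0.06 -5.06]
```

View pics/kz.png

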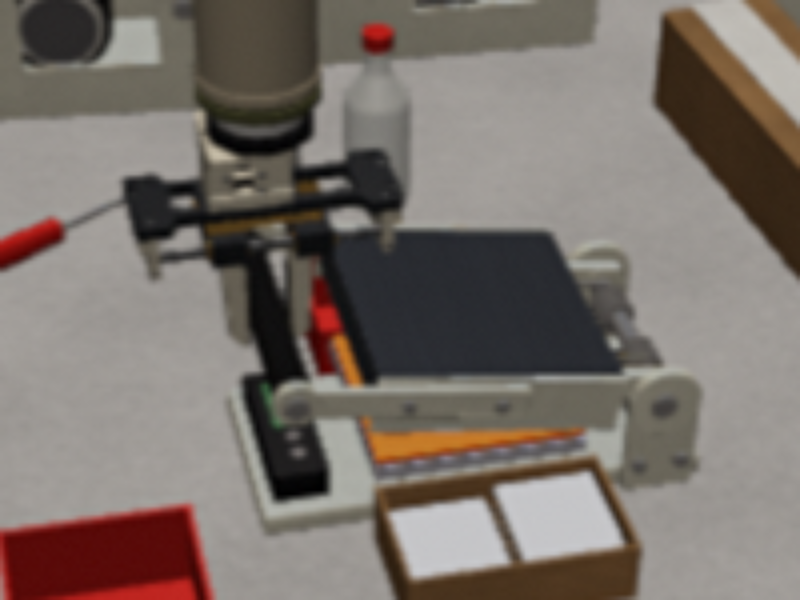

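The head is rising with the roller in the jaws. The theta estimate is 0.153 and the radius is as expected, so I'll continue.

Emit:
{"name": "play_rows", "arguments": {"increments": [[[0.2,0.01,-0.8,0],[0.5,0.02,-1.9,0],[0.83,0.04,-2.93,0],[1.22,0.05,-4.0,0],[1.65,0.06,-5.06,0]]]}}

```text
t: 15.4
tool_pos: [0.4907, 0.031, 0.1924]
orientation: [3.127, -0.084, 0.011]
force: [6.9, -0.8, -6.7]
opening: 0.0296
```

```bash
python3 nx.py .37 .41 .45 .49 .53
```

```text
t 15.4 theta est 0.3448 rad 0.2856 F [ 6.9 -0.8 -6.7] open 0.0296 lat 0.0
.37 [ 0.3   0.01 -0.65]
.41 [ 0.81  0.02 -1.68]
.45 [ 1.35  0.04 -2.68]
.49 [ 1.94  0.05 -3.66]
.53 [ 2.57  0.06 -4.61]
```

Emit:
{"name": "play_rows", "arguments": {"increments": [[[0.34,0.01,-0.7,0],[0.81,0.02,-1.68,0],[1.35,0.04,-2.68,0],[1.94,0.05,-3.66,0],[2.57,0.06,-4.61,0]]]}}

```text
t: 15.9
tool_pos: [0.5165, 0.0297, 0.2395]
orientation: [3.127, -0.084, 0.011]
force: [5.5, 0.2, -6.1]
opening: 0.0299
```

```bash
python3 nx.py .56 .60 .64 .68 .72; python3 -c "
from h import *
o=snap('l');cv2.imwrite('pics/lz.png',cv2.resize(o['side'][0][80:270,160:410],(800,600)))"
```

```text
t 15.9 theta est 0.533 rad 0.2855 F [ 5.5  0.2 -6.1] open 0.0299 lat 0.0001
.56 [ 0.44  0.01 -0.63]
.60 [ 1.14  0.02 -1.54]
.64 [ 1.86  0.03 -2.42]
.68 [ 2.63  0.04 -3.27]
.72 [ 3.42  0.05 -4.09]
```

View pics/lz.png

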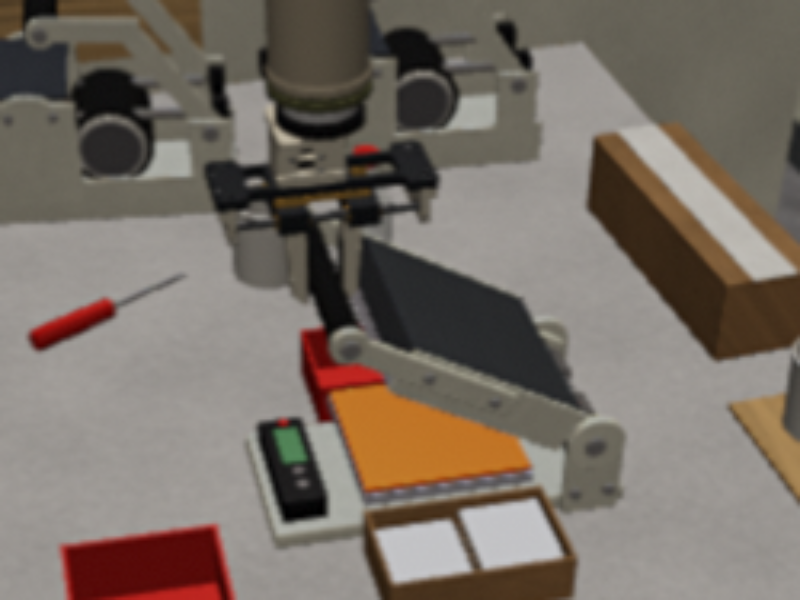

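Emit:
{"name": "play_rows", "arguments": {"increments": [[[0.48,0.01,-0.68,0],[1.14,0.02,-1.54,0],[1.86,0.03,-2.42,0],[2.63,0.04,-3.27,0],[3.42,0.05,-4.09,0]]]}}

```text
t: 16.5
tool_pos: [0.5522, 0.028, 0.2825]
orientation: [3.127, -0.084, 0.016]
force: [8.7, 1.3, -10.9]
opening: 0.0296
```

```bash
python3 nx.py .74 .77 .80 .83 .86
```

```text
t 16.5 theta est 0.7292 rad 0.2856 F [  8.7   1.3 -10.9] open 0.0296 lat 0.0001
.74 [ 0.22  0.01 -0.21]
.77 [ 0.86  0.02 -0.79]
.80 [ 1.5   0.02 -1.35]
.83 [ 2.17  0.03 -1.89]
.86 [ 2.85  0.03 -2.41]
```

Emit:
{"name": "play_rows", "arguments": {"increments": [[[0.26,0.01,-0.12,0],[0.94,0.02,-0.72,0],[1.58,0.02,-1.28,0],[2.25,0.03,-1.82,0],[2.93,0.03,-2.34,0]]]}}

```text
t: 17.0
tool_pos: [0.5818, 0.0265, 0.3076]
orientation: [3.127, -0.084, 0.017]
force: [-3.8, 1.5, 6.1]
opening: 0.0296
```

```bash
python3 nx.py .88 .90 .93 .95; python3 -c "
from h import *
o=snap('m');cv2.imwrite('pics/mz.png',cv2.resize(o['side'][0][80:270,160:410],(800,600)))"
```

```text
t 17.0 theta est 0.8653 rad 0.2854 F [-3.8  1.5  6.1] open 0.0296 lat 0.0002
.88 [ 0.33  0.02 -0.26]
.90 [ 0.8   0.02 -0.59]
.93 [ 1.51  0.03 -1.06]
.95 [ 2.    0.03 -1.36]
```

View pics/mz.png

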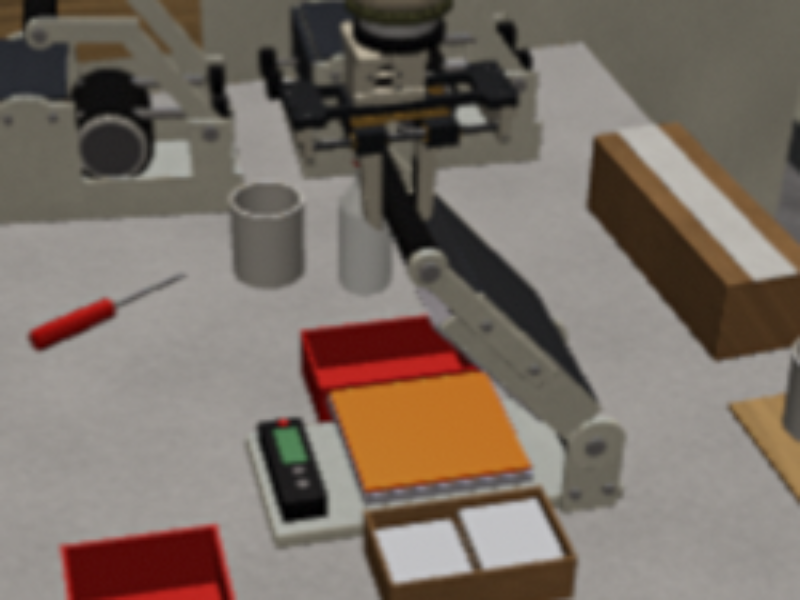

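Emit:
{"name": "play_rows", "arguments": {"increments": [[[0.35,0.02,-0.25,0],[0.8,0.02,-0.57,0],[1.3,0.03,-0.9,0],[1.8,0.03,-1.22,0],[2.3,0.03,-1.52,0]]]}}

```text
t: 17.6
tool_pos: [0.606, 0.0253, 0.324]
orientation: [3.128, -0.084, 0.021]
force: [0.8, 3.5, 1.1]
opening: 0.0294
```

Emit:
{"name": "play_rows", "arguments": {"increments": [[[0,0,0,0],[0.1,0,-0.06,0],[0.1,0,-0.06,0],[0.1,0,-0.06,0]]]}}

```text
t: 18.0
tool_pos: [0.6069, 0.0253, 0.3245]
orientation: [3.128, -0.084, 0.021]
force: [0.3, 3.1, 2.3]
opening: 0.0296
```

```bash
python3 nx.py .92 .89 .86 .83 .81
python3 - <<'E'
from h import *
o=snap('n');cv2.imwrite('pics/nz.png',np.hstack([cv2.resize(o['side'][0][80:270,200:390],(400,400)),cv2.resize(o['top'][0][80:270,160:350],(400,400))]))
a=-.05
for c in o:
    hsv=cv2.cvtColor(o[c][0],cv2.COLOR_BGR2HSV);P=cloud(c,o[c][1]);d=P[...,:2]-np.array([.753,.019])
    x=d@[np.cos(a),np.sin(a)];y=d@[-np.sin(a),np.cos(a)]
    m=(hsv[...,2]<95)&(abs(y)<.097)&(x>-.19)&(x<.0)&(P[...,2]>.13)&(o[c][1]>0)
    X=x[m];Z=P[...,2][m]
    if len(X)<30: print(c,len(X));continue
    best=None;rng=np.random.default_rng(0)
    for _ in range(300):
        i,j=rng.choice(len(X),2);
        if abs(X[i]-X[j])<.03: continue
        k=(Z[j]-Z[i])/(X[j]-X[i]);r=abs(Z-Z[i]-k*(X-X[i]))/np.hypot(1,k);n=(r<.003).sum()
        if best is None or n>best[0]: best=(n,r<.003)
    q=np.c_[X,Z][best[1]];v=np.linalg.svd(q-q.mean(0))[2][0];dist=(q.mean(0)-[0,.085])@np.array([v[1],-v[0]])
    print(c,len(X),best[0],'angle',np.arctan(-v[1]/v[0]),'dist from pin',dist)
E
```

```text
t 18.0 theta est 0.9714 rad 0.2854 F [0.3 3.1 2.3] open 0.0296 lat 0.0002
.92 [-1.26  0.01  0.76]
.89 [-1.97  0.01  1.23]
.86 [-2.67  0.01  1.73]
.83 [-3.35  0.    2.25]
.81 [-3.8 -0.   2.6]
side 4840 437 angle 0.9438827609790859 dist from pin -0.039203845295127264
top 1375 303 angle 0.9713631024945386 dist from pin 0.03400794797413545
```

View pics/nz.png

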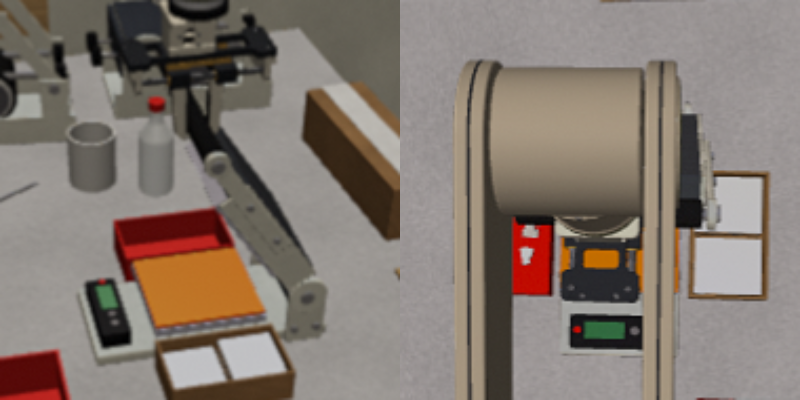

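The depth fit to the head's top gives 0.971, which agrees with the arc estimate. The head is past balance and held, so I'll ease it back to about 0.81.

Emit:
{"name": "play_rows", "arguments": {"increments": [[[-0.6,0.01,0.36,0],[-1.3,0.01,0.79,0],[-2,0.01,1.26,0],[-2.7,0,1.77,0],[-3.3,0,2.22,0]]]}}

```text
t: 18.6
tool_pos: [0.5731, 0.0269, 0.301]
orientation: [3.128, -0.083, 0.019]
force: [0.1, 4.3, -0.8]
opening: 0.0296
```

```bash
python3 nx.py .82 .81 .80
```

```text
t 18.6 theta est 0.8271 rad 0.2855 F [ 0.1  4.3 -0.8] open 0.0296 lat 0.0001
.82 [-0.16  0.01  0.12]
.81 [-0.39  0.01  0.3 ]
.80 [-0.61  0.01  0.48]
```

Emit:
{"name": "play_rows", "arguments": {"increments": [[[-0.2,0.01,0.15,0],[-0.4,0.01,0.3,0],[-0.4,0.01,0.3,0],[-0.4,0.01,0.3,0],[-0.4,0.01,0.3,0]]]}}

```text
t: 19.1
tool_pos: [0.5695, 0.0271, 0.298]
orientation: [3.128, -0.083, 0.02]
force: [1.6, 4.4, -2.5]
opening: 0.0295
```

```bash
python3 nx.py .81
python3 - <<'E'
from h import *
o=snap('p');cv2.imwrite('pics/pz.png',np.hstack([cv2.resize(o['side'][0][80:360,140:420],(400,400)),cv2.resize(o['top'][0][80:270,160:350],(400,400))]))
a=-.05
for c in o:
    hsv=cv2.cvtColor(o[c][0],cv2.COLOR_BGR2HSV);P=cloud(c,o[c][1]);d=P[...,:2]-np.array([.753,.019])
    x=d@[np.cos(a),np.sin(a)];y=d@[-np.sin(a),np.cos(a)]
    t=.81; n=-(x)*0
    for t in np.arange(.70,.95,.01):
        dist=x*np.sin(t)+(P[...,2]-.085)*np.cos(t)
        m=(abs(dist-.033)<.003)&(abs(y)<.097)&(x>-.19)&(x<0)&(P[...,2]>.12)&(hsv[...,2]<95)
        print(c,t.round(2),m.sum(),end=' | ')
    print()
E
python3 nx.py
```

```text
t 19.1 theta est 0.8105 rad 0.2855 F [ 1.6  4.4 -2.5] open 0.0295 lat 0.0001
.81 [-0.02  0.01  0.  ]
side 0.7 0 | side 0.71 0 | side 0.72 5 | side 0.73 20 | side 0.74 33 | side 0.75 39 | side 0.76 42 | side 0.77 63 | side 0.78 103 | side 0.79 149 | side 0.8 220 | side 0.81 696 | side 0.82 860 | side 0.83 772 | side 0.84 591 | side 0.85 392 | side 0.86 271 | side 0.87 200 | side 0.88 150 | side 0.89 107 | side 0.9 76 | side 0.91 51 | side 0.92 35 | side 0.93 23 | side 0.94 20 | 
top 0.7 17 | top 0.71 19 | top 0.72 23 | top 0.73 29 | top 0.74 30 | top 0.75 46 | top 0.76 79 | top 0.77 136 | top 0.78 242 | top 0.79 394 | top 0.8 627 | top 0.81 865 | top 0.82 894 | top 0.83 831 | top 0.84 708 | top 0.85 614 | top 0.86 519 | top 0.87 417 | top 0.88 299 | top 0.89 201 | top 0.9 115 | top 0.91 59 | top 0.92 19 | top 0.93 4 | top 0.94 0 | 
t 19.2 theta est 0.8107 rad 0.2855 F [ 1.2  5.1 -1.7] open 0.0294 lat 0.0001
```

View pics/pz.png

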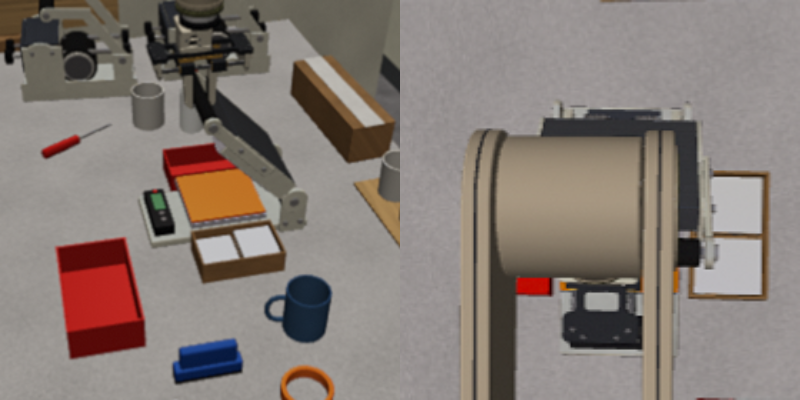

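The head is at about 0.81 to 0.82 in both views and stationary, with the roller gripped at 29.5 mm. The scraper is upright. Handing in.

```bash
python3 -c "
from plant import *
print(abs(read_state()['dq']).max()); print(close_job())"
```

```text
0.000868523731263494
the job is handed in; nothing more can be done
None
```

I finished the job and handed it in after 19.2 s of the allowed 67 s; the simulator gives no verdict.

- **Shards:** I swept all three off the closed head with the scraper and the fingers stayed clear of them. After the sweep, the top camera showed them on the tray floor. Only part of one shard was visible beside the handle arm. At the end the arm hid most of the tray. My last view of any shards, with the head fully raised, showed two white pieces in it.
- **Scraper:** It is back near its original spot, let go, and stood upright in the last side view.
- **Head:** I raised it by the roller to about 0.97 rad and held it there for about half a second. The arc estimate and the top camera's depth both gave 0.97. The side camera gave 0.94, but that fit was poor.
- **Final hold:** I eased the head back to about 0.81 rad, and it is standing still. The arc estimate is 0.811 and both cameras put it at about 0.82. The roller is still gripped, with the jaws stopped on it at 29.5 mm. About 5 N of sideways force remained on the tool.
- **Rest of the bench:** I saw nothing shifted in the pictures, but I did not measure the tray or the other objects again at the end.

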